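Fit two bearings and their covers

ROBOT

A 6-joint arm with a two-finger parallel gripper is mounted at the origin on a cart in front of the work surface, level with it; the furniture and walls round the work are solid. World frame = base frame: x ahead of the robot, y to its left, z up, the work surface at z = 0. Lengths are in m, angles in rad, forces in N, time in s.
With the tool pointing down it reaches from about 0.4 to 0.825 m from the base axis. Payload 7 kg.
Tool frame: the origin (TCP) lies between the finger pads, 19 mm behind the fingertips; this is the grasp point; z points along the fingers, y is the line along which they close (so a half turn about z gives the same grasp; the last joint's range is limited). The gripper opens to 88 mm and grips with 3 to 60 N. Pads are 19 mm wide; open, the fingers measure 130 mm over their backs; the gripper's body (78 mm by 193 mm) begins 47 mm behind the grasp point.
Start: joints at [-0.815, 0.359, 0.012, 0, -1.224, -0.288], TCP at [0.304, -0.602, 0.245] pointing down, gripper open.
Joint ranges: [-3.07, 3.07], [-1.43, 2.12], [-1.02, 1.25], [-3.03, 1.67], [-3.05, -0], [-3.03, 3.03]. Speed limits (rad/s): [2.39, 2.39, 3.01, 3.14, 3.14, 3.14].

INTERFACE

Orientations are given as [roll, pitch, yaw] about the fixed x, y, z axes, in that order (R = Rz(yaw) Ry(pitch) Rx(roll)).
In Python, from station import arm, imaging, models gives the robot as it stands.
- The arm moves only by the tool play_rows, never from a script. Its arguments are lists of equal length, an entry for each row: "travel": the shift along the tool's x, y, z in units of 25 mm (1.0 is 25 mm), a list of three; "twist": the turn about the tool's z in units of 0.15 rad (1.0 is 0.15 rad). A call has 1 to 8 rows; each row shifts and turns the commanded pose from where the row before left it, along the tool's axes as they then stand; what a row does not reach is not made up. A row lasts 1/8 s, in which the tool goes at most 62.5 mm and 10.7 degrees, less where a joint would pass 70% of its speed; a pose out of reach is approached as far as the arm can. A call with a number of a shift or a turn outside -1 to 1 is refused whole. A call with a gripper value outside its range is refused whole. "fingers" is the opening, from 0 (shut) to 1 (fully open), set as the call begins (left out, the last holds). The fingers move at their own pace and stop on an object; "newtons" is the grip in N (left out, the last holds). Time passes only in rows, so rows that do not move let the fingers close. It gives the time, the measured TCP pose, the force, the opening and the grip force at its end, in the units of the state.
- arm.get_state(): the state, without advancing time (a new reading comes with each control period).
- imaging.grab_frame(name): name is "side" or "top"; returns a dict with "pixels" (384x512x3 uint8, red, green, blue), "fx", "fy", "cx", "cy" (pixels), "R" (3x3) and "t" (3): a world point X has camera coordinates R X + t. Camera axes: x right, y down, z forward; pixel columns grow to the right and rows downward; lengths in m; the calibration is good to about 2 mm. A picture is of the moment at which its call begins. There is no depth.
- arm.job_done(): hands the job in; it is judged then, once.
Trained networks look in the newest picture that a camera, given by its name, has taken for a name from the list of things; names that differ only in an ending like _2 or _b are one class to them, and where a whole thing is asked for, a point or a joint stands for the part that bears it (a point fixed in the world has none). Each returns a list of dicts, best first, with "confidence" (0 to 1); they miss things now and then, are a little off and sometimes report something else, mostly with a low value. They report only what shows in the picture. A call takes as long as a camera call. They do not tell look-alikes from the thing itself.
- models.boxes_of(name, camera): "extent" ([centre column, centre row, width, height] in pixels, round what is visible of it).
- models.silhouettes(name, camera): "pixels" (384x512 bool, what is visible of it) and "extent" ([centre column, centre row, width, height] in pixels, round what is visible of it).
The state is a dict: "t": time; "q": joint angles; "qd": joint speeds; "joint_efforts": joint torques, N m; "eef_pos": TCP position; "ee_rot": TCP orientation; "force": force on the tool from outside, world axes, zero at the start; "moment": the same for the moment, N m; "width": finger opening in m; "gripper_force": force on a finger pad.
Only numpy, scipy, OpenCV 4.12 (cv2) and the standard library are available. Lean on these libraries where they do the work, as an engineer would, in place of code of your own. Each camera call takes 0.05 s, during which the arm holds its last target. There are 200 camera calls.

TASK

Two flanged bearing housings, one small and one large, stand open on the bench. Set each ball bearing right down in the housing whose seat it fits, and then put the matching cover over it, boss up, so that its flange lies flat and centred on top of the housing. Mind the wall cabinets that hang low over the back of the bench, and the vice.

Things in the scene. Friction and masses are not known exactly. Their poses are not given: they have to be found in the camera images.
- bearing_small: Small sealed ball bearing: flat steel ring with black seals, outer diameter 47, 18 high, lying flat, both faces alike (its bore cannot be gripped). Origin: centre of its underside, z up; yaw means nothing. Grip it from above across its outside by the upper 7 mm only, as the lower 10 go into the housing. About 0.13 kg
- bearing_large: Large sealed ball bearing: flat steel ring with black seals, outer diameter 62, 20 high, lying flat, both faces alike (its bore cannot be gripped). Origin: centre of its underside, z up; yaw means nothing. Grip it from above across its outside by the upper 7 mm only, as the lower 12 go into the housing. About 0.26 kg
- cover_small: Small aluminium bearing cover, flange down on the bench: round flange of diameter 69, dome up to 14 high, round boss of diameter 26 from 14 to 32 high to grip from above. Underneath a recess of diameter 50, 10 deep, mouth widened to 57, goes over the 47 bearing. Origin: centre of the flange's underside, z up; yaw means nothing. About 0.14 kg
- cover_large: Large aluminium bearing cover, flange down on the bench: round flange of diameter 84, dome up to 14 high, round boss of diameter 26 from 14 to 32 high to grip from above. Underneath a recess of diameter 65, 10 deep, mouth widened to 72, goes over the 62 bearing. Origin: centre of the flange's underside, z up; yaw means nothing. About 0.22 kg
- housing_small: Small grey cast bearing housing, fixed: round base of diameter 104, 12 high, hub of diameter 69 up to 32 high with bare machined top. In it a round seat of diameter 50, 10 deep, its mouth chamfered 4 mm to 58. The 47 bearing stands 8 proud when home. Origin: centre of the underside on the seat's axis, z up; yaw means nothing
- housing_large: Large grey cast bearing housing, fixed: round base of diameter 124, 12 high, hub of diameter 84 up to 36 high with bare machined top. In it a round seat of diameter 65, 12 deep, its mouth chamfered 4 mm to 73. The 62 bearing stands 8 proud when home. Origin: centre of the underside on the seat's axis, z up; yaw means nothing
- seat_small (a point): The centre of the seat's floor in the small housing, 22 above the bench: the small bearing's origin comes here. (Over the bench, wall cabinets hang behind about x = 0.6 m, undersides 0.53 m up: where x is over 0.53 m lift things with the TCP no higher than about 0.135 m, and draw in towards the robot before rising)
- seat_large (a point): The centre of the seat's floor in the large housing, 24 above the bench: the large bearing's origin comes here. (The bench vice, fixed, fills x 0.33 to 0.51, y 0.18 to 0.33 m, 127 high: carry things round or well over it)
Not all that is in view belongs to the job. What is shaped like the bearing_large but purple is not meant.

How it is judged:
At the end, for the whole second after the job is handed in: Each bearing flat on the seat floor of its own housing (3 mm) and within 6 mm of its axis; over it the cover of the same size, boss up, its flange on the top face (3 mm) and within 8 mm of the axis; none tilted over 0.1 rad; all released and at rest (horizontal distance between bearing_small and seat_small below 0.006 m and z of bearing_small in the frame of seat_small between -0.003 and 0.003 m and angle between each of bearing_small, cover_small, bearing_large, cover_large's own z axis and vertical below 0.1 rad and horizontal distance between cover_small and housing_small below 0.008 m and z of cover_small in the frame of housing_small between 0.029 and 0.035 m and linear speed of each of bearing_small, cover_small, bearing_large, cover_large below 0.02 m/s and horizontal distance between bearing_large and seat_large below 0.006 m and z of bearing_large in the frame of seat_large between -0.003 and 0.003 m and horizontal distance between cover_large and housing_large below 0.008 m and z of cover_large in the frame of housing_large between 0.033 and 0.039 m); the robot touches nothing.
It also fails if it takes over 120 s, if anything falls off the work surface, if the arm or the gripper's body presses on something with over 40 N, if the wrist force passes 120 N, or if a joint passes its speed limit or range.

## Working session

There is one attempt and no reset: what is moved stays moved. The work goes in short steps, Python scripts to look and compute and a tool call to move; the robot and the scene stay as the last step left them, time stands still between calls to the robot, and variables do not carry over. Pictures are saved under pics/ and viewed, at most 14 in all, crops included, and the job is handed in when it is done.

Besides the shell and the picture viewer there is one more tool, called after "Emit:" in YAML: its name, and indented under it one key for each argument. play_rows: Moves the arm, as the interface text tells. Shifts and turns lie within -1 to 1; 1 stands for 25 mm of shift or 0.15 rad of turn. Its arguments: {"type":"object","properties":{"travel":{"type":"array","items":{"type":"array","items":{"type":"number"}}},"twist":{"type":"array","items":{"type":"number"}},"fingers":{"type":"number"},"newtons":{"type":"number"}},"required":["travel","twist"]}

```bash
mkdir -p pics; cat > h.py <<'E'
import numpy as np, cv2
from station import arm, imaging, models
def ray(f,u,v):
    R=np.array(f["R"]);t=np.array(f["t"])
    return -R.T@t, R.T@np.array([(u-f["cx"])/f["fx"],(v-f["cy"])/f["fy"],1])
def at(f,u,v,z):
    c,d=ray(f,u,v); return (c+d*(z-c[2])/d[2])
def proj(f,X):
    p=np.array(f["R"])@np.array(X)+np.array(f["t"]); return p[0]/p[2]*f["fx"]+f["cx"],p[1]/p[2]*f["fy"]+f["cy"]
def save(f,n): cv2.imwrite(f"pics/{n}.png",cv2.cvtColor(f["pixels"],cv2.COLOR_RGB2BGR))
E
python3 - <<'E'
from h import *
s=arm.get_state();print(s["eef_pos"],s["ee_rot"],s["width"])
top={"bearing_small":.018,"bearing_large":.02,"cover_small":.032,"cover_large":.032,"housing_small":.032,"housing_large":.036}
for c in("top","side"):
    f=imaging.grab_frame(c);save(f,c+"0")
    print(c,"cam",ray(f,0,0)[0].round(3),f["fx"])
    for n,z in top.items():
        for b in models.silhouettes(n,c)[:3]:
            e=np.array(b["extent"]);print(n,round(b["confidence"],2),e.round(0),at(f,e[0],e[1],z/2)[:2].round(3),b["pixels"].sum())
E
```

```text
[ 0.30415707 -0.6020729   0.24440324] [ 3.13991194e+00 -1.05246446e-04 -2.67395066e+00] 0.08774108532537625
top cam [0.341 0.113 0.882] 361.21686519173136
bearing_small 0.61 [272. 228.  18.  20.] [0.43  0.065] 255
bearing_large 0.76 [172. 177.  28.  26.] [0.589 0.294] 498
bearing_large 0.71 [228. 176.  26.  28.] [0.574 0.155] 437
cover_small 0.62 [390. 213.  28.  28.] [ 0.429 -0.224] 602
cover_large 0.92 [293. 179.  29.  31.] [ 0.543 -0.002] 856
housing_small 0.81 [128. 220.  44.  43.] [0.495 0.408] 1529
housing_large 0.65 [364. 163.  49.  46.] [ 0.561 -0.182] 1855
housing_large 0.2 [294. 176.  34.  36.] [ 0.55  -0.006] 846
side cam [0.358 1.01  0.8  ] 400.6217767326417
bearing_small 0.62 [278. 199.  11.  16.] [0.418 0.067] 90
bearing_large 0.87 [206. 250.  24.  23.] [0.59  0.302] 431
bearing_large 0.8 [224. 213.  22.  22.] [0.569 0.153] 309
cover_small 0.55 [282. 149.  20.  11.] [ 0.425 -0.204] 193
cover_large 0.86 [240. 182.  32.  16.] [0.545 0.006] 369
cover_large 0.38 [248. 153.  36.  22.] [ 0.544 -0.163] 635
housing_small 0.97 [235. 290.  42.  39.] [0.49  0.427] 1304
housing_large 0.94 [246. 151.  37.  24.] [ 0.552 -0.172] 630
```

```bash
python3 - <<'E'
import cv2
for c,(x,y,w,h) in {"top0":(90,120,340,200),"side0":(150,110,200,220)}.items():
    i=cv2.imread(f"pics/{c}.png")[y:y+h,x:x+w]
    k=min(800/w,600/h); cv2.imwrite(f"pics/{c}c.png",cv2.resize(i,None,fx=k*.999,fy=k*.999,interpolation=cv2.INTER_CUBIC))
E
```

```text
(no output)
```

View pics/top0c.png

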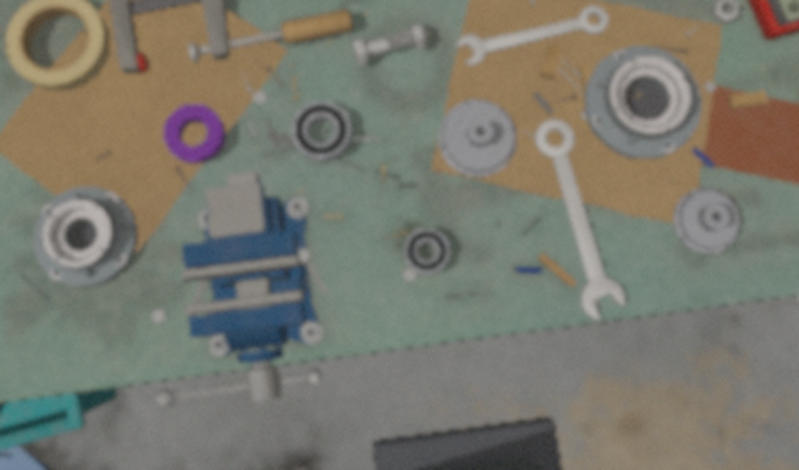

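View pics/side0c.png

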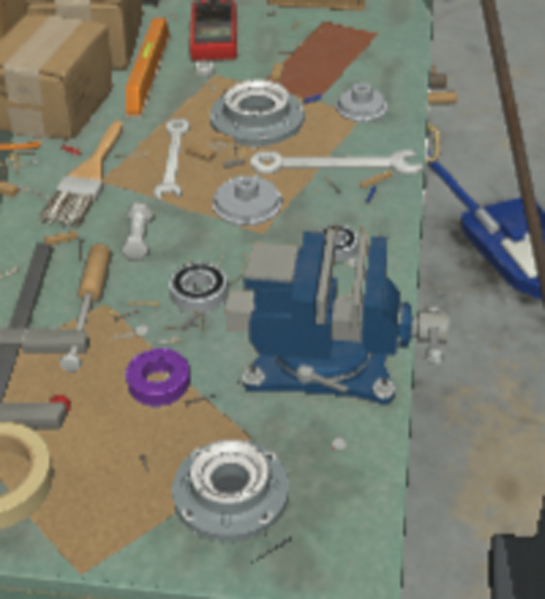

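The top view shows small housing at about (126,220), large housing at (364,163), and the black-sealed large bearing at (228,176). The purple ring at (172,177) is the decoy. The small bearing is at (272,228), with the covers at (293,179) and (390,213). The side view agrees, but there the vice partly hides the small bearing. Next I fit the positions by matching rendered silhouettes.

```bash
cat >> h.py <<'E'
from scipy.optimize import minimize
SH={"bearing_small":[(47,0,18)],"bearing_large":[(62,0,20)],"cover_small":[(69,0,6),(50,6,14),(26,14,32)],"cover_large":[(84,0,6),(65,6,14),(26,14,32)],
"housing_small":[(104,0,12),(69,12,32)],"housing_large":[(124,0,12),(84,12,36)]}
A=np.linspace(0,2*np.pi,60)
def render(f,n,x,y,z0=0,k=4):
    m=np.zeros((384*k,512*k),np.uint8)
    for d,a,b in SH[n]:
        P=[proj(f,(x+d/2e3*np.cos(q),y+d/2e3*np.sin(q),z0+z/1e3)) for q in A for z in(a,b)]
        h=cv2.convexHull(((np.array(P,np.float32)+.5)*k)); cv2.fillPoly(m,[h.round().astype(int)],255)
    return cv2.resize(m,(512,384),interpolation=cv2.INTER_AREA)/255.
def fit(n,obs,x0,z0=0):   # obs: list of (frame, mask)
    c=lambda p:sum(np.abs(render(f,n,*p,z0)-m).sum()/m.sum() for f,m in obs)
    r=minimize(c,x0,method="Nelder-Mead",options=dict(initial_simplex=[x0,np.add(x0,(.012,0)),np.add(x0,(0,.012))],xatol=2e-4,fatol=1e-4))
    return r.x,r.fun
E
python3 - <<'E'
from h import *
G={"bearing_small":(.43,.065),"bearing_large":(.574,.155),"cover_small":(.429,-.224),"cover_large":(.543,-.002),"housing_small":(.495,.408),"housing_large":(.561,-.182)}
F={c:imaging.grab_frame(c) for c in("top","side")}
for n,g in G.items():
    obs={}
    for c,f in F.items():
        u=proj(f,(*g,.015)); L=models.silhouettes(n,c)
        L=[b for b in L if np.hypot(*(np.array(b["extent"][:2])-u))<12]
        if L: obs[c]=(f,L[0]["pixels"].astype(float))
    for c in obs:
        x,e=fit(n,[obs[c]],g);print(n,c,x.round(4),round(e,2))
    if len(obs)>1:
        x,e=fit(n,list(obs.values()),g);print(n,"both",x.round(4),round(e,2))
E
```

```text
bearing_small top [0.4359 0.0676] 0.41
bearing_small side [0.4298 0.065 ] 0.74
bearing_small both [0.4342 0.068 ] 1.22
bearing_large top [0.5766 0.1583] 0.33
bearing_large side [0.5743 0.1616] 0.13
bearing_large both [0.5756 0.1597] 0.48
cover_large top [ 0.5484 -0.0056] 0.09
cover_large side [ 0.5471 -0.0023] 0.06
cover_large both [ 0.548  -0.0035] 0.18
housing_small top [0.4976 0.4141] 0.03
housing_small side [0.4955 0.4156] 0.03
housing_small both [0.497  0.4146] 0.08
housing_large top [ 0.5657 -0.1851] 0.03
housing_large side [ 0.5613 -0.1831] 0.05
housing_large both [ 0.5636 -0.1851] 0.13
```

```bash
cat >> h.py <<'E'
def plan(tgt,yaw=None,s=None):
    """needed shift in tool axes (units of 25 mm) and twist units, from the measured pose"""
    s=s or arm.get_state(); p=np.array(s["eef_pos"]); y=s["ee_rot"][2]
    X=np.array([np.cos(y),np.sin(y),0]);Y=np.array([np.sin(y),-np.cos(y),0])
    d=np.array(tgt)-p
    tw=None if yaw is None else round(-((yaw-y+np.pi)%(2*np.pi)-np.pi)/.15,2)
    print("units x,y,z",(np.array([d@X,d@Y,-d[2]])/.025).round(2),"twist",tw,"q6",round(s["q"][5],2))
E
cat h.py >/dev/null
```

Emit:
play_rows:
  travel:
    - [0, 0, 0.2]
    - [0, 0, 0.2]
    - [0, 0, 0.2]
    - [0, 0, 0.2]
  twist: [0.78, 0.78, 0.78, 0.78]
  fingers: 1

```text
t: 1.9
eef_pos: [0.3043, -0.6025, 0.2252]
ee_rot: [-3.142, 0.0, 3.137]
force: [0.4, -1.0, -0.2]
width: 0.0871
gripper_force: 0.0
```

Emit:
play_rows:
  travel:
    - [-0.35, 1, 0]
    - [-0.35, 1, 0]
    - [-0.35, 1, 0]
    - [-0.35, 1, 0]
    - [-0.35, 1, 0]
    - [-0.35, 1, 0]
    - [-0.35, 1, 0]
    - [-0.35, 1, 0]
  twist: [0, 0, 0, 0, 0, 0, 0, 0]

```text
t: 2.9
eef_pos: [0.3746, -0.4017, 0.2255]
ee_rot: [-3.141, 0.0, 3.141]
force: [-0.1, 0.6, 0.3]
width: 0.0876
gripper_force: 0.0
```

Emit:
play_rows:
  travel:
    - [-0.35, 1, 0.25]
    - [-0.35, 1, 0.25]
    - [-0.35, 1, 0.25]
    - [-0.35, 1, 0.25]
    - [-0.35, 1, 0.25]
    - [-0.35, 1, 0.25]
    - [-0.35, 1, 0.25]
    - [-0.35, 1, 0.25]
  twist: [0, 0, 0, 0, 0, 0, 0, 0]

```text
t: 3.9
eef_pos: [0.4448, -0.2017, 0.1754]
ee_rot: [-3.142, 0.001, 3.141]
force: [-0.5, 0.6, 0.0]
width: 0.0875
gripper_force: 0.0
```

Emit:
play_rows:
  travel:
    - [-0.35, 1, 0.25]
    - [-0.35, 1, 0.25]
    - [-0.35, 1, 0.25]
    - [-0.35, 1, 0.25]
    - [-0.35, 1, 0.25]
    - [-0.35, 1, 0.25]
    - [-0.35, 1, 0.25]
    - [-0.35, 1, 0.25]
  twist: [0, 0, 0, 0, 0, 0, 0, 0]

```text
t: 4.9
eef_pos: [0.5148, -0.0016, 0.1254]
ee_rot: [3.141, 0.001, 3.142]
force: [0.5, 0.4, -0.5]
width: 0.0877
gripper_force: 0.0
```

Emit:
play_rows:
  travel:
    - [-0.35, 1, 0]
    - [-0.35, 1, 0]
    - [-0.35, 1, 0]
    - [-0.35, 1, 0]
    - [-0.35, 1, 0]
    - [-0.35, 1, 0]
    - [0, 0, 0]
  twist: [0, 0, 0, 0, 0, 0, 0]

```text
t: 5.78
eef_pos: [0.5678, 0.1497, 0.1251]
ee_rot: [3.142, 0.0, -3.14]
force: [0.2, -1.0, 0.1]
width: 0.0876
gripper_force: 0.0
```

```bash
python3 - <<'E'
from h import *
plan((.5756,.1597,.036),np.pi)
f=imaging.grab_frame("side");save(f,"s1")
i=f["pixels"][:,:,::-1][110:330,150:350];cv2.imwrite("pics/s1c.png",cv2.resize(i,None,fx=2.7,fy=2.7,interpolation=3))
E
```

```text
units x,y,z [-0.31  0.4   3.57] twist 0.01 q6 -2.16
```

View pics/s1c.png

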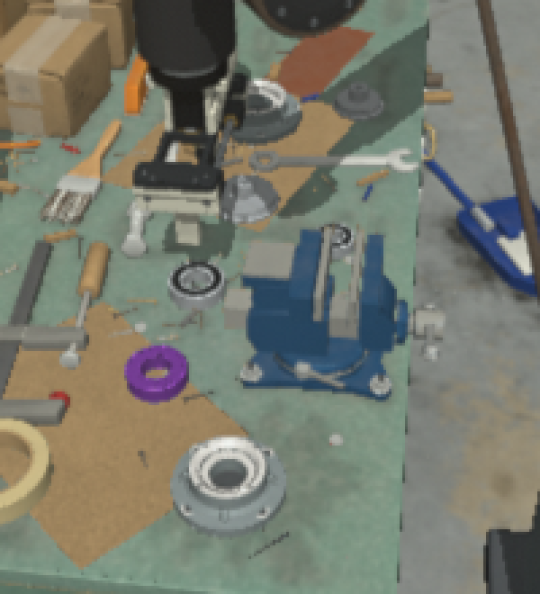

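The gripper hangs above the large bearing (about (222,214) in full-frame pixels) and the path is clear.

Emit:
play_rows:
  travel:
    - [-0.31, 0.4, 0.8]
    - [0, 0, 1]
    - [0, 0, 1]
    - [0, 0, 0.87]
    - [0, 0, 0]
  twist: [0, 0, 0, 0, 0]

```text
t: 6.45
eef_pos: [0.5734, 0.1564, 0.0311]
ee_rot: [-3.139, -0.004, 3.14]
force: [-0.4, 0.3, 0.5]
width: 0.0878
gripper_force: 0.0
```

Emit:
play_rows:
  travel:
    - [0, 0, 0]
    - [0, 0, 0]
    - [0, 0, 0]
    - [0, 0, 0]
    - [0, 0, 0]
    - [0, 0, 0]
  twist: [0, 0, 0, 0, 0, 0]
  fingers: 0.5
  newtons: 6

```text
t: 7.2
eef_pos: [0.5753, 0.158, 0.0344]
ee_rot: [3.141, 0.001, -3.141]
force: [-1.6, 1.9, 5.7]
width: 0.0615
gripper_force: 6.0
```

Emit:
play_rows:
  travel:
    - [0, 0, 0]
    - [0, 0, 0]
    - [0, 0, 0]
    - [0, 0, 0]
    - [0, 0, 0]
    - [0, 0, 0]
    - [0, 0, 0]
  twist: [0, 0, 1, 1, 1, 1, 0]
  fingers: 1

```text
t: 8.07
eef_pos: [0.5744, 0.1572, 0.0332]
ee_rot: [-3.141, -0.0, 2.542]
force: [-1.0, 0.9, 1.0]
width: 0.0878
gripper_force: 0.0
```

```bash
python3 - <<'E'
from h import *
s=arm.get_state();print(np.round(s["q"],2));plan((.5753,.158,.0335))
E
```

```text
[ 0.59  0.45 -0.41 -0.   -0.72 -2.77]
units x,y,z [-0.01  0.05 -0.01] twist None q6 -2.77
```

Emit:
play_rows:
  travel:
    - [0, 0, 0]
    - [0, 0, 0]
    - [0, 0, 0]
    - [0, 0, 0]
    - [0, 0, 0]
    - [0, 0, -0.6]
    - [0, 0, -1]
    - [0, 0, -1]
  twist: [0, 0, 0, 0, 0, 0, 0, 0]
  fingers: 0.5
  newtons: 25

```text
t: 9.07
eef_pos: [0.5746, 0.1573, 0.1]
ee_rot: [-3.141, -0.0, 2.541]
force: [0.1, 0.2, -1.4]
width: 0.0603
gripper_force: 25.0
```

```bash
python3 - <<'E'
from h import *
s=arm.get_state();print(s["eef_pos"],s["width"],s["gripper_force"]);plan((.5636,-.185,.11))
E
```

```text
[0.57457254 0.15730632 0.09997828] 0.060268591671661036 24.999717129394412
units x,y,z [ -7.37 -11.55  -0.4 ] twist None q6 -2.77
```

Emit:
play_rows:
  travel:
    - [-0.526, -0.825, -0.1]
    - [-0.526, -0.825, -0.1]
    - [-0.526, -0.825, -0.1]
    - [-0.526, -0.825, -0.1]
    - [-0.526, -0.825, 0]
    - [-0.526, -0.825, 0]
    - [-0.526, -0.825, 0]
  twist: [0, 0, 0, 0, 0, 0, 0]

```text
t: 9.95
eef_pos: [0.568, -0.0159, 0.108]
ee_rot: [-3.14, -0.001, 2.54]
force: [0.3, -0.2, -3.1]
width: 0.0603
gripper_force: 25.0
```

Emit:
play_rows:
  travel:
    - [-0.526, -0.825, 0]
    - [-0.526, -0.825, 0]
    - [-0.526, -0.825, 0]
    - [-0.526, -0.825, 0]
    - [-0.526, -0.825, 0]
    - [-0.526, -0.825, 0]
    - [-0.526, -0.825, 0]
    - [0, 0, 0]
  twist: [0, 0, 0, 0, 0, 0, 0, 0]

```text
t: 10.95
eef_pos: [0.5619, -0.1872, 0.1078]
ee_rot: [-3.14, -0.002, 2.538]
force: [-1.5, -0.5, -2.4]
width: 0.0603
gripper_force: 25.0
```

```bash
python3 - <<'E'
from h import *
s=arm.get_state();p=s["eef_pos"];print(p);plan((.5636,-.185,.09))
f=imaging.grab_frame("side")
for n,g,z0 in(("housing_large",(.5636,-.185),0),("bearing_large",p[:2],p[2]-.033)):
    for b in models.silhouettes(n,"side")[:2]:
        m=b["pixels"];print(n,b["confidence"],b["extent"],[fit(n,[(f,m.astype(float))],list(g),z0)])
i=np.ascontiguousarray(f["pixels"][:,:,::-1])[120:190,200:300];cv2.imwrite("pics/s2.png",cv2.resize(i,None,fx=7,fy=7,interpolation=3))
f=imaging.grab_frame("top")
for b in models.silhouettes("housing_large","top")[:2]:print(b["confidence"],b["extent"])
i=np.ascontiguousarray(f["pixels"][:,:,::-1])[110:210,310:420];cv2.imwrite("pics/t2.png",cv2.resize(i,None,fx=5,fy=5,interpolation=3))
E
```

```text
[ 0.56192251 -0.18721514  0.10775542]
units x,y,z [-0.    0.11  0.71] twist None q6 -2.18
housing_large 0.56 [246.0, 155.1, 31.2, 21.3] [(array([ 0.56157332, -0.18308576]), np.float64(0.060309341127755454))]
bearing_large 0.61 [207.8, 249.4, 26.1, 18.9] [(array([ 1.66011001, -2.03221514]), np.float64(1.0))]
bearing_large 0.49 [248.8, 132.8, 18.8, 15.3] [(array([ 0.55628777, -0.18272093]), np.float64(0.36106951871657755))]
```

View pics/s2.png

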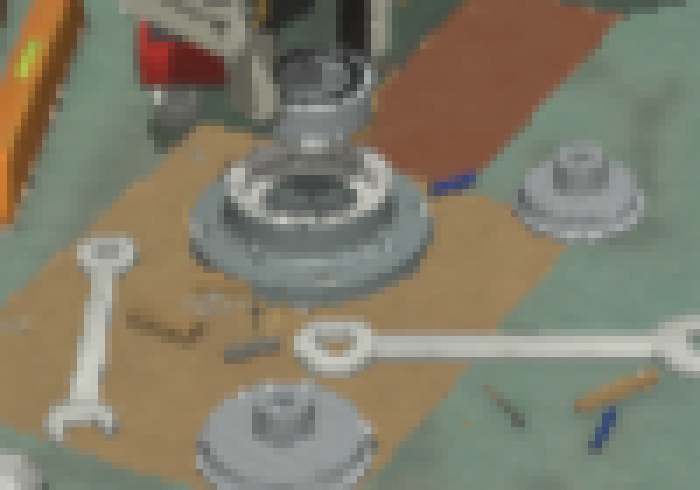

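The side view shows the large bearing held flat at (246,132), just above the housing bore at about (244,147).

```bash
python3 - <<'E'
from h import *
f=imaging.grab_frame("side")
print("bearing pred",proj(f,(.562,-.187,.085)),"obs ~246")
print("hub pred",proj(f,(.5636,-.185,.034)),proj(f,(.5616,-.183,.034)),"obs ~244")
# refine: bright machined ring of hub: threshold
for c,(x0,y0,x1,y1) in {"side":(225,138,262,165)}.items():
    g=f["pixels"][y0:y1,x0:x1].astype(int)
    m=(g.min(2)>165).astype(np.uint8); ys,xs=np.nonzero(m)
    print(xs.min()+x0,xs.max()+x0,ys.min()+y0,ys.max()+y0)
    for r in m: print("".join(".#"[v] for v in r))
E
```

```text
bearing pred (np.float64(243.2919987216717), np.float64(132.37146887026358)) obs ~246
hub pred (np.float64(243.1823458654764), np.float64(145.13887072236335)) (np.float64(243.6539331637704), np.float64(145.47411212890012)) obs ~244
233 254 140 151
.....................................
.....................................
...................##................
.....................................
...........................##........
............................##.......
........#....................#.......
........##...................#.......
............#............##..#.......
........#..#..............####.......
.........###..............###........
..........................##.........
.....................................
..............##.....................
.....................................
.....................................
.....................................
.....................................
.....................................
.....................................
.....................................
.....................................
.....................................
.....................................
.....................................
.....................................
.....................................
```

View pics/t2.png

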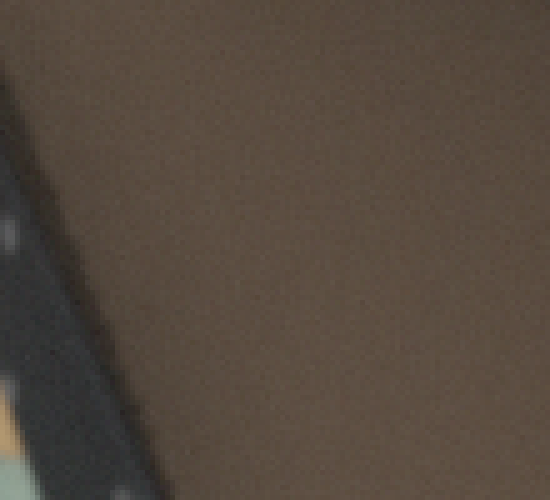

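The top camera is blocked by the arm here. From the side view, bearing and hub agree to about 2 mm, so I nudge and lower.

Emit:
play_rows:
  travel:
    - [0.04, 0.12, 0.5]
    - [0, 0, 0.5]
    - [0, 0, 0.4]
    - [0, 0, 0]
  twist: [0, 0, 0, 0]

```text
t: 11.75
eef_pos: [0.5636, -0.1817, 0.0722]
ee_rot: [-3.14, -0.002, 2.541]
force: [0.4, 0.2, -1.9]
width: 0.0609
gripper_force: 25.0
```

Emit:
play_rows:
  travel:
    - [0, 0, 0.1]
    - [0, 0, 0.1]
    - [0, 0, 0]
  twist: [0, 0, 0]

```text
t: 12.12
eef_pos: [0.5644, -0.1818, 0.0686]
ee_rot: [3.142, 0.0, 2.541]
force: [0.1, -0.5, -2.1]
width: 0.0602
gripper_force: 25.0
```

Emit:
play_rows:
  travel:
    - [0, 0, 0.1]
    - [0, 0, 0]
  twist: [0, 0, 0]

```text
validation failed for argument at $.tw...
```

Emit:
play_rows:
  travel:
    - [0, -0.1, 0]
    - [0, 0, 0.12]
    - [0, 0, 0]
  twist: [0, 0, 0]

```text
t: 12.5
eef_pos: [0.5628, -0.1839, 0.0654]
ee_rot: [-3.141, -0.0, 2.541]
force: [-0.0, -0.2, -2.9]
width: 0.0602
gripper_force: 25.0
```

Emit:
play_rows:
  travel:
    - [0, 0, 0.1]
    - [0, 0, 0]
  twist: [0, 0]

```text
t: 12.75
eef_pos: [0.563, -0.1838, 0.0629]
ee_rot: [-3.141, -0.0, 2.541]
force: [0.0, -0.6, -1.7]
width: 0.0602
gripper_force: 25.0
```

Emit:
play_rows:
  travel:
    - [0, 0, 0.1]
    - [0, 0, 0.06]
    - [0, 0, 0]
  twist: [0, 0, 0]

```text
t: 13.12
eef_pos: [0.563, -0.1838, 0.0589]
ee_rot: [-3.141, -0.0, 2.541]
force: [0.3, -0.9, -1.9]
width: 0.0602
gripper_force: 25.0
```

```bash
python3 - <<'E'
from h import *
s=arm.get_state();print(s["eef_pos"],s["force"],s["moment"])
E
```

```text
[ 0.56298499 -0.18379627  0.05893769] [ 0.26552703 -0.88091892 -1.85966757] [-0.11719723  0.01771546  0.02966241]
```

Emit:
play_rows:
  travel:
    - [0, 0, 0.05]
    - [0, 0, 0]
  twist: [0, 0]

```text
t: 13.38
eef_pos: [0.563, -0.1838, 0.0578]
ee_rot: [-3.142, -0.0, 2.541]
force: [0.4, -0.6, -2.5]
width: 0.0605
gripper_force: 25.0
```

Emit:
play_rows:
  travel:
    - [0, 0, 0]
    - [0, 0, 0]
    - [0, 0, 0]
    - [0, 0, -1]
    - [0, 0, -1]
    - [0, 0, -0.8]
  twist: [0, 0, 0, 0, 0, 0]
  fingers: 1

```text
t: 14.12
eef_pos: [0.5633, -0.1838, 0.129]
ee_rot: [3.141, 0.001, 2.541]
force: [0.2, -0.1, 0.3]
width: 0.0877
gripper_force: 0.0
```

```bash
python3 - <<'E'
from h import *
plan((.548,-.0035,.11),np.pi)
f=imaging.grab_frame("side")
i=np.ascontiguousarray(f["pixels"][:,:,::-1])[120:190,200:300];cv2.imwrite("pics/s3.png",cv2.resize(i,None,fx=7,fy=7,interpolation=3))
E
```

```text
units x,y,z [4.58 5.61 0.76] twist -4.0 q6 -2.19
```

View pics/s3.png

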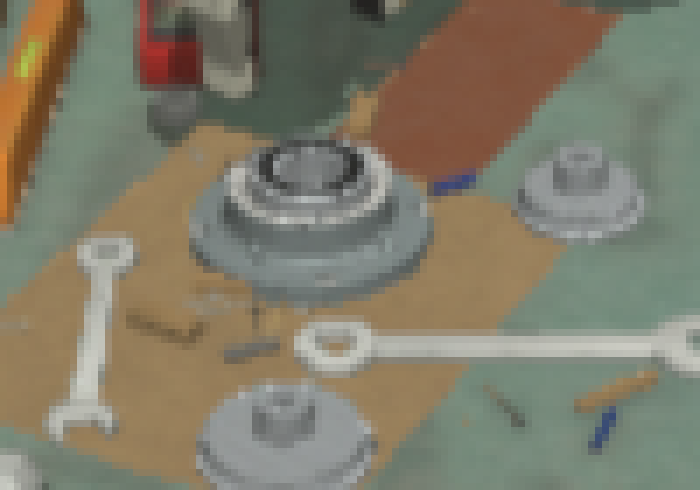

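The large bearing sits flat and level in the housing, centred at crop (312,165). Next is the large cover.

Emit:
play_rows:
  travel:
    - [0.57, 0.7, 0]
    - [0.57, 0.7, 0]
    - [0.57, 0.7, 0]
    - [0.57, 0.7, 0.1]
    - [0.57, 0.7, 0.1]
    - [0.57, 0.7, 0.1]
    - [0.57, 0.7, 0.2]
    - [0.57, 0.7, 0.2]
  twist: [0, 0, 0, 0, 0, 0, 0, 0]

```text
t: 15.18
eef_pos: [0.548, -0.0032, 0.1103]
ee_rot: [3.141, 0.0, 2.541]
force: [-0.3, -0.9, 0.2]
width: 0.0876
gripper_force: 0.0
```

Emit:
play_rows:
  travel:
    - [0, 0, 1]
    - [0, 0, 1]
    - [0, 0, 0.8]
    - [0, 0, 0.2]
    - [0, 0, 0]
  twist: [0, 0, 0, 0, 0]

```text
t: 15.8
eef_pos: [0.5482, -0.0039, 0.0355]
ee_rot: [-3.141, -0.0, 2.542]
force: [-0.2, -0.2, 0.4]
width: 0.0875
gripper_force: 0.0
```

Emit:
play_rows:
  travel:
    - [0, 0, 0]
    - [0, 0, 0]
    - [0, 0, 0]
    - [0, 0, 0]
    - [0, 0, 0]
    - [0, 0, 0]
    - [0, 0, 0]
    - [0, 0, 0]
  twist: [0, 0, 0, 0, 0, 0, 0, 0]
  fingers: 0.1
  newtons: 6

```text
t: 16.8
eef_pos: [0.548, -0.0039, 0.0353]
ee_rot: [-3.142, -0.0, 2.541]
force: [-0.2, 0.1, -0.0]
width: 0.0258
gripper_force: 6.0
```

Emit:
play_rows:
  travel:
    - [0, 0, 0]
    - [0, 0, 0]
    - [0, 0, 0]
    - [0, 0, 0]
    - [0, 0, 0]
    - [0, 0, 0]
    - [0, 0, 0]
    - [0, 0, 0]
  twist: [0, -1, -1, -1, -1, -1, -1, -1]
  fingers: 0.55

```text
t: 17.8
eef_pos: [0.548, -0.0039, 0.0354]
ee_rot: [3.142, -0.0, -2.687]
force: [-0.0, 1.1, -0.0]
width: 0.0484
gripper_force: 0.0
```

Emit:
play_rows:
  travel:
    - [0, 0, 0]
    - [0, 0, 0]
    - [0, 0, 0]
    - [0, 0, 0]
    - [0, 0, 0]
    - [0, 0, 0]
    - [0, 0, 0]
    - [0, 0, -0.5]
  twist: [-1, -1, 0, 0, 0, 0, 0, 0]
  fingers: 0.1
  newtons: 30

```text
t: 18.8
eef_pos: [0.5469, -0.0042, 0.0472]
ee_rot: [3.14, -0.003, -2.392]
force: [-1.2, -0.8, -2.9]
width: 0.0248
gripper_force: 30.0
```

Emit:
play_rows:
  travel:
    - [0, 0, -1]
    - [0, 0, -1]
    - [0, 0, -0.5]
    - [0, 0, 0]
  twist: [0, 0, 0, 0]

```text
t: 19.3
eef_pos: [0.5484, -0.0037, 0.1113]
ee_rot: [-3.141, 0.002, -2.392]
force: [-0.6, -0.0, -4.0]
width: 0.0256
gripper_force: 30.0
```

```bash
python3 - <<'E'
from h import *
plan((.563,-.1838,.11))
E
```

```text
units x,y,z [ 4.48 -5.67  0.05] twist None q6 -1.17
```

Emit:
play_rows:
  travel:
    - [0.56, -0.71, 0]
    - [0.56, -0.71, 0]
    - [0.56, -0.71, 0]
    - [0.56, -0.71, 0]
    - [0.56, -0.71, 0]
    - [0.56, -0.71, 0]
    - [0.56, -0.71, 0]
    - [0.56, -0.71, 0]
  twist: [0, 0, 0, 0, 0, 0, 0, 0]

```text
t: 20.3
eef_pos: [0.562, -0.1848, 0.1089]
ee_rot: [3.14, -0.001, -2.392]
force: [0.5, 0.0, -1.9]
width: 0.0253
gripper_force: 30.0
```

Emit:
play_rows:
  travel:
    - [0, 0, 0.4]
    - [0, 0, 0.4]
    - [0, 0, 0.3]
    - [0, 0, 0]
    - [0, 0, 0]
  twist: [0, 0, 0, 0, 0]

```text
t: 20.92
eef_pos: [0.5631, -0.1838, 0.083]
ee_rot: [-3.141, 0.0, -2.391]
force: [-0.7, 0.2, -2.7]
width: 0.025
gripper_force: 30.0
```

```bash
python3 - <<'E'
from h import *
plan((.563,-.1838,.073))
E
```

```text
units x,y,z [0.  0.  0.4] twist None q6 -0.83
```

Emit:
play_rows:
  travel:
    - [0, 0, 0.15]
    - [0, 0, 0.1]
    - [0, 0, 0]
  twist: [0, 0, 0]

```text
t: 21.3
eef_pos: [0.5627, -0.1841, 0.0764]
ee_rot: [3.141, -0.0, -2.392]
force: [-0.4, 1.0, -2.0]
width: 0.0246
gripper_force: 30.0
```

Emit:
play_rows:
  travel:
    - [0, 0, 0.1]
    - [0, 0, 0.05]
    - [0, 0, 0.05]
    - [0, 0, 0]
  twist: [0, 0, 0, 0]

```text
t: 21.8
eef_pos: [0.5628, -0.1842, 0.0715]
ee_rot: [3.142, -0.0, -2.392]
force: [0.8, 0.3, -2.6]
width: 0.0254
gripper_force: 30.0
```

Emit:
play_rows:
  travel:
    - [0, 0, 0]
    - [0, 0, 0]
    - [0, 0, 0]
    - [0, 0, 0]
    - [0, 0, -1]
    - [0, 0, -1]
    - [0, 0, 0]
  twist: [0, 0, 0, 0, 0, 0, 0]
  fingers: 1

```text
t: 22.68
eef_pos: [0.5642, -0.1843, 0.1238]
ee_rot: [-3.139, 0.003, -2.391]
force: [0.4, 0.1, -0.4]
width: 0.0863
gripper_force: 0.0
```

```bash
python3 - <<'E'
from h import *
plan((.4342,.068,.11),-np.pi/2)
f=imaging.grab_frame("side")
for b in models.silhouettes("cover_large","side")[:2]:
    print(b["confidence"],b["extent"],fit("cover_large",[(f,b["pixels"].astype(float))],[.563,-.184],.036))
i=np.ascontiguousarray(f["pixels"][:,:,::-1])[120:190,200:300];cv2.imwrite("pics/s4.png",cv2.resize(i,None,fx=7,fy=7,interpolation=3))
E
```

```text
units x,y,z [-3.07 10.93  0.55] twist -5.47 q6 -0.83
0.77 [244.4, 142.8, 26.2, 12.5] (array([ 0.56260811, -0.18397949]), np.float64(0.06451181155055878))
```

View pics/s4.png

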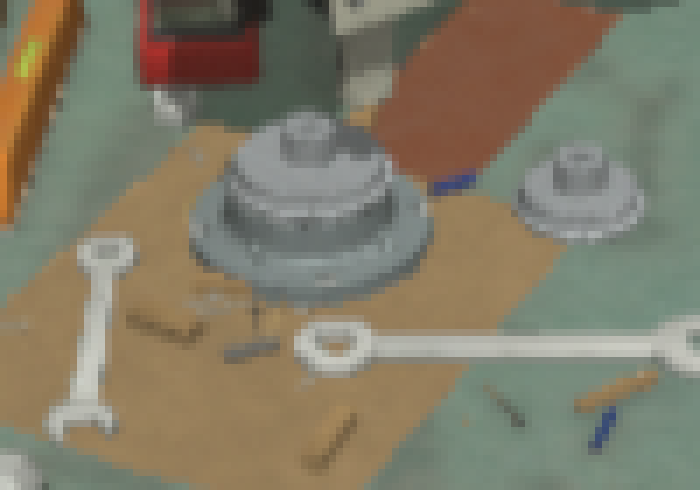

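The large cover lies flat and centred. Next comes the small bearing.

Emit:
play_rows:
  travel:
    - [-0.28, 1, 0]
    - [-0.28, 1, 0]
    - [-0.28, 1, 0]
    - [-0.28, 1, 0]
    - [-0.28, 1, 0]
    - [-0.28, 1, 0]
  twist: [0, 0, 0, 0, 0, 0]

```text
t: 23.52
eef_pos: [0.4903, -0.0452, 0.1207]
ee_rot: [3.141, -0.001, -2.392]
force: [0.0, -0.9, 0.5]
width: 0.0878
gripper_force: 0.0
```

Emit:
play_rows:
  travel:
    - [-0.28, 1, 0]
    - [-0.28, 1, 0]
    - [-0.28, 1, 0]
    - [-0.28, 1, 0]
    - [-0.28, 0.93, 0]
    - [0, 0, 0]
    - [0, 0, 0]
  twist: [0, 0, 0, 0, 0, -1, -1]

```text
t: 24.4
eef_pos: [0.4323, 0.0684, 0.1209]
ee_rot: [3.141, -0.001, -2.086]
force: [-0.4, -0.9, 0.4]
width: 0.0873
gripper_force: 0.0
```

Emit:
play_rows:
  travel:
    - [0, 0, 0]
    - [0, 0, 0]
    - [0, 0, 0.5]
    - [0, 0, 0.5]
    - [0, 0, 0]
  twist: [-1, -1, -1, -0.47, 0]

```text
t: 25.02
eef_pos: [0.4319, 0.0677, 0.0953]
ee_rot: [3.139, -0.002, -1.572]
force: [-0.3, 0.1, 0.1]
width: 0.0877
gripper_force: 0.0
```

```bash
python3 - <<'E'
from h import *
plan((.4348,.068,.032),-np.pi/2)
f=imaging.grab_frame("side")
i=np.ascontiguousarray(f["pixels"][:,:,::-1])[150:240,230:330];cv2.imwrite("pics/s5.png",cv2.resize(i,None,fx=6,fy=6,interpolation=3))
E
```

```text
units x,y,z [-0.01 -0.11  2.53] twist -0.01 q6 -0.61
```

View pics/s5.png

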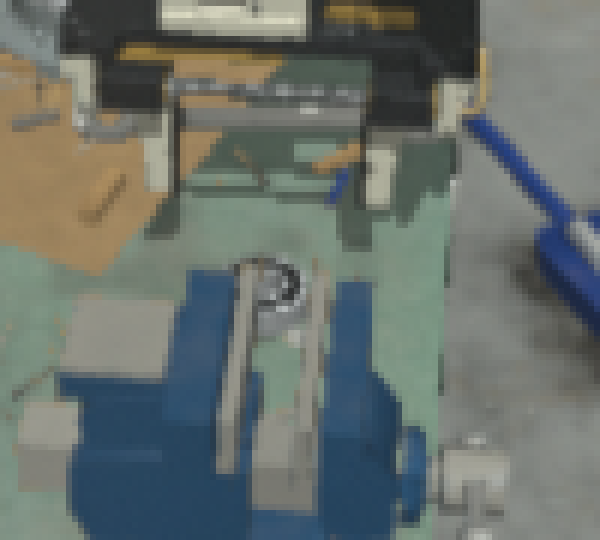

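The gripper straddles the small bearing, at about (275,198) in full-frame pixels behind the vice jaws.

Emit:
play_rows:
  travel:
    - [0, -0.11, 0.8]
    - [0, 0, 0.8]
    - [0, 0, 0.7]
    - [0, 0, 0.27]
    - [0, 0, 0]
  twist: [0, 0, 0, 0, 0]

```text
t: 25.7
eef_pos: [0.4357, 0.0683, 0.0324]
ee_rot: [3.141, -0.0, -1.572]
force: [-0.1, -0.2, 0.7]
width: 0.0876
gripper_force: 0.0
```

Emit:
play_rows:
  travel:
    - [0, 0, 0]
    - [0, 0, 0]
    - [0, 0, 0]
    - [0, 0, 0]
    - [0, 0, 0]
    - [0, 0, 0]
    - [0, 0, 0]
  twist: [0, 0, 0, 0, 0, 0, 0]
  fingers: 0.35
  newtons: 6

```text
t: 26.58
eef_pos: [0.4356, 0.0682, 0.0324]
ee_rot: [3.141, -0.0, -1.571]
force: [-1.1, 0.1, 2.4]
width: 0.0461
gripper_force: 6.0
```

Emit:
play_rows:
  travel:
    - [0, 0, 0]
    - [0, 0, 0]
    - [0, 0, 0]
    - [0, 0, 0]
    - [0, 0, 0]
    - [0, 0, 0]
    - [0, 0, 0]
    - [0, 0, 0]
  twist: [0, 0, -1, -1, -1, -1, -1, -1]
  fingers: 0.9

```text
t: 27.58
eef_pos: [0.4358, 0.0684, 0.0323]
ee_rot: [-3.141, -0.0, -0.666]
force: [-0.5, -0.0, -0.4]
width: 0.0788
gripper_force: 0.0
```

Emit:
play_rows:
  travel:
    - [0, 0, 0]
    - [0, 0, 0]
    - [0, 0, 0]
    - [0, 0, 0]
    - [0, 0, 0]
    - [0, 0, 0]
    - [0, 0, 0]
    - [0, 0, 0]
  twist: [0, 0, 0, 0, 0, 0, 0, 0]
  fingers: 0.35
  newtons: 25

```text
t: 28.58
eef_pos: [0.4357, 0.0683, 0.0324]
ee_rot: [3.141, 0.0, -0.671]
force: [-1.0, -0.3, 0.8]
width: 0.0449
gripper_force: 25.0
```

Emit:
play_rows:
  travel:
    - [0, 0, -0.5]
    - [0, 0, -1]
    - [0, 0, -1]
    - [0, 0, -1]
    - [0, 0, -1]
    - [0, 0, -1]
    - [0, 0, -1]
    - [0, 0, -1]
  twist: [0, 0, 1, 1, 1, 1, 1, 1]

```text
t: 29.58
eef_pos: [0.4353, 0.0681, 0.2215]
ee_rot: [-3.141, 0.001, -1.576]
force: [0.7, 0.9, -1.7]
width: 0.0451
gripper_force: 25.0
```

```bash
python3 - <<'E'
from h import *
s=arm.get_state();print(s["eef_pos"],s["width"],s["gripper_force"]);plan((.497,.4146,.21),-np.pi/2)
E
```

```text
[0.43533513 0.06813612 0.22148285] 0.04508580382684769 24.99359892681241
units x,y,z [-13.87  -2.39   0.46] twist -0.04 q6 -0.61
```

Emit:
play_rows:
  travel:
    - [-0.99, -0.171, 0]
    - [-0.99, -0.171, 0]
    - [-0.99, -0.171, 0]
    - [-0.99, -0.171, 0]
    - [-0.99, -0.171, 0]
    - [-0.99, -0.171, 0]
    - [-0.99, -0.171, 0]
  twist: [0, 0, 0, 0, 0, 0, 0]

```text
t: 30.45
eef_pos: [0.466, 0.2432, 0.2198]
ee_rot: [3.142, -0.0, -1.571]
force: [-0.1, -0.3, -1.3]
width: 0.0451
gripper_force: 25.0
```

Emit:
play_rows:
  travel:
    - [-0.99, -0.171, 0]
    - [-0.99, -0.171, 0]
    - [-0.99, -0.171, 0]
    - [-0.99, -0.171, 0]
    - [-0.99, -0.171, 0]
    - [-0.99, -0.171, 0]
    - [-0.99, -0.171, 0]
    - [0, 0, 0.5]
  twist: [0, 0, 0, 0, 0, 0, 0, 0]

```text
t: 31.45
eef_pos: [0.4964, 0.4174, 0.2073]
ee_rot: [-3.14, 0.001, -1.57]
force: [-0.1, 0.4, -1.8]
width: 0.0452
gripper_force: 25.0
```

Emit:
play_rows:
  travel:
    - [0, 0, 1]
    - [0, 0, 1]
    - [0, 0, 1]
    - [0, 0, 0.8]
    - [0, 0, 0]
    - [0, 0, 0]
  twist: [0, 0, 0, 0, 0, 0]

```text
t: 32.2
eef_pos: [0.4961, 0.4151, 0.113]
ee_rot: [-3.141, 0.0, -1.571]
force: [0.2, -0.3, -1.3]
width: 0.0448
gripper_force: 25.0
```

```bash
python3 - <<'E'
from h import *
s=arm.get_state();p=s["eef_pos"];print(p);plan((.497,.4146,.08),-np.pi/2)
f=imaging.grab_frame("side")
print("bearing pred",proj(f,(p[0],p[1],p[2]-.014)),"hub top",proj(f,(.497,.4146,.032)))
for n,z0 in(("housing_small",0),("bearing_small",p[2]-.032)):
    for b in models.silhouettes(n,"side")[:2]:
        if b["extent"][1]>230: print(n,b["confidence"],b["extent"],fit(n,[(f,b["pixels"].astype(float))],[.497,.4146],z0))
i=np.ascontiguousarray(f["pixels"][:,:,::-1])[230:320,185:285];cv2.imwrite("pics/s6.png",cv2.resize(i,None,fx=6,fy=6,interpolation=3))
E
```

```text
[0.49610226 0.41506974 0.11297557]
units x,y,z [ 0.02 -0.04  1.32] twist -0.0 q6 -1.0
bearing pred (np.float64(231.74540098859995), np.float64(263.2846639830367)) hub top (np.float64(232.74058232269533), np.float64(281.7434844802777))
housing_small 0.6 [235.9, 289.4, 43.6, 36.9] (array([0.49515067, 0.41677092]), np.float64(0.08888568499295142))
bearing_small 0.7 [231.1, 268.0, 21.3, 21.7] (array([0.49489781, 0.41522634]), np.float64(0.1925017564028869))
```

View pics/s6.png

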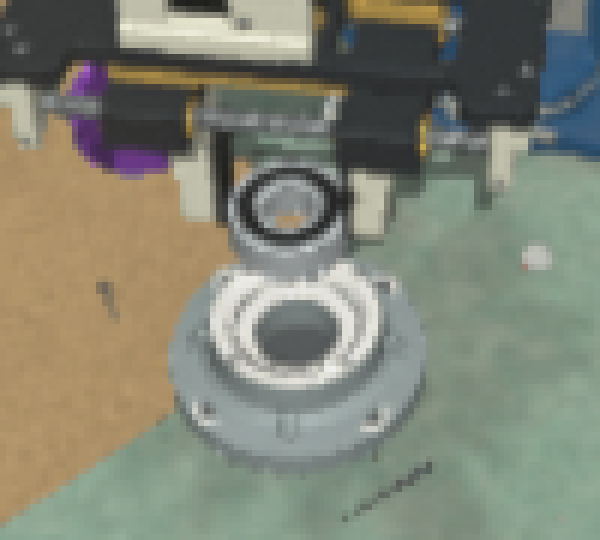

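The side view shows the small bearing at (232,264) directly above the hub at (234,284), aligned to about 1 mm.

Emit:
play_rows:
  travel:
    - [0, -0.02, 0.7]
    - [0, 0, 0.7]
    - [0, 0, 0.4]
    - [0, 0, 0]
    - [0, 0, 0]
  twist: [0, 0, 0, 0, 0]

```text
t: 32.98
eef_pos: [0.4965, 0.415, 0.0675]
ee_rot: [-3.141, 0.0, -1.571]
force: [-0.4, 0.1, -1.4]
width: 0.045
gripper_force: 25.0
```

Emit:
play_rows:
  travel:
    - [0, 0, 0.1]
    - [0, 0, 0.1]
    - [0, 0, 0]
  twist: [0, 0, 0]

```text
t: 33.35
eef_pos: [0.4962, 0.4147, 0.0623]
ee_rot: [3.141, -0.0, -1.571]
force: [0.4, -0.2, -0.9]
width: 0.0448
gripper_force: 25.0
```

Emit:
play_rows:
  travel:
    - [0, 0, 0.08]
    - [0, 0, 0]
  twist: [0, 0]

```text
t: 33.6
eef_pos: [0.4962, 0.4147, 0.0602]
ee_rot: [3.141, -0.0, -1.571]
force: [-0.4, -0.4, -2.1]
width: 0.0451
gripper_force: 25.0
```

Emit:
play_rows:
  travel:
    - [0, 0, 0.08]
    - [0, 0, 0.06]
    - [0, 0, 0]
  twist: [0, 0, 0]

```text
t: 33.98
eef_pos: [0.4962, 0.4147, 0.0566]
ee_rot: [3.141, -0.0, -1.571]
force: [-0.3, -0.2, -1.5]
width: 0.0453
gripper_force: 25.0
```

Emit:
play_rows:
  travel:
    - [0, 0, 0.06]
    - [0, 0, 0]
    - [0, 0, 0]
  twist: [0, 0, 0]

```text
t: 34.35
eef_pos: [0.4963, 0.4148, 0.0554]
ee_rot: [-3.142, -0.0, -1.571]
force: [0.8, -1.3, -1.0]
width: 0.0454
gripper_force: 25.0
```

Emit:
play_rows:
  travel:
    - [0, 0, 0]
    - [0, 0, 0]
    - [0, 0, 0]
    - [0, 0, -1]
    - [0, 0, -1]
    - [0, 0, -1]
    - [0, 0, -1]
    - [0, 0, -1]
  twist: [0, 0, 0, 0, 0, 0, 0, 0]
  fingers: 1

```text
t: 35.35
eef_pos: [0.4962, 0.4147, 0.1814]
ee_rot: [-3.141, 0.0, -1.571]
force: [1.2, -0.2, -0.2]
width: 0.0879
gripper_force: 0.0
```

```bash
python3 - <<'E'
from h import *
F={c:imaging.grab_frame(c) for c in("side","top")}
f=F["side"]
i=np.ascontiguousarray(f["pixels"][:,:,::-1])[230:320,185:285];cv2.imwrite("pics/s7.png",cv2.resize(i,None,fx=6,fy=6,interpolation=3))
obs=[]
for c in F:
    for b in models.silhouettes("cover_small",c)[:3]:
        print(c,b["confidence"],b["extent"])
        if np.hypot(*(np.array(b["extent"][:2])-proj(F[c],(.43,-.222,.015))))<10:
            o=(F[c],b["pixels"].astype(float)); obs.append(o);print(fit("cover_small",[o],[.43,-.222]))
if obs:
    x,e=fit("cover_small",obs,[.43,-.222]);print(x,e);plan((*x,.18))
E
```

```text
side 0.72 [282.3, 148.4, 21.2, 12.3]
(array([ 0.42831726, -0.22713109]), np.float64(0.09225690276110445))
top 0.82 [390.9, 214.8, 30.6, 27.3]
(array([ 0.43055087, -0.22907303]), np.float64(0.12317817561807332))
[ 0.4286298  -0.22855781] 0.23774201854654906
units x,y,z [25.74  2.69  0.03] twist None q6 -1.0
```

View pics/s7.png

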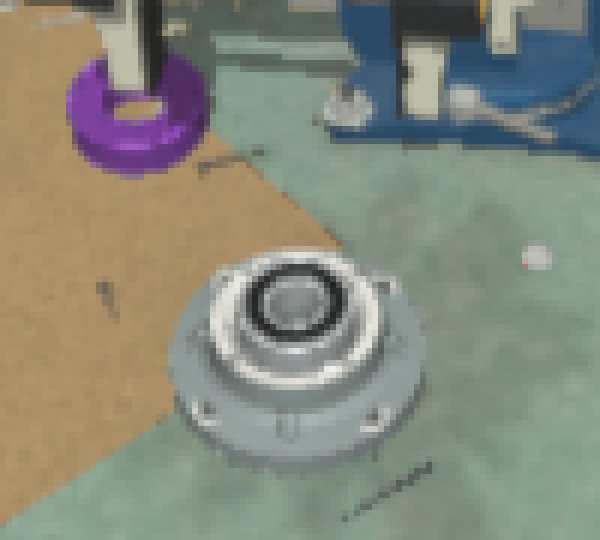

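The small bearing sits flat in its seat. Next is the small cover.

Emit:
play_rows:
  travel:
    - [0, 0, -0.8]
    - [0.99, 0.102, -0.2]
    - [0.99, 0.102, 0]
    - [0.99, 0.102, 0]
    - [0.99, 0.102, 0]
    - [0.99, 0.102, 0]
    - [0.99, 0.102, 0]
    - [0.99, 0.102, 0]
  twist: [0, 0, 0, 0, 0, 0, 0, 0]

```text
t: 36.55
eef_pos: [0.4781, 0.2399, 0.2054]
ee_rot: [-3.142, 0.0, -1.571]
force: [0.9, -0.3, 0.1]
width: 0.0874
gripper_force: 0.0
```

Emit:
play_rows:
  travel:
    - [0.99, 0.102, 0]
    - [0.99, 0.102, 0]
    - [0.99, 0.102, 0]
    - [0.99, 0.102, 0]
    - [0.99, 0.102, 0]
    - [0.99, 0.102, 0]
    - [0.99, 0.102, 0]
    - [0.99, 0.102, 0]
  twist: [0, 0, 0, 0, 0, 0, 0, 0]

```text
t: 37.55
eef_pos: [0.4575, 0.042, 0.2054]
ee_rot: [-3.141, 0.0, -1.571]
force: [-1.0, -0.5, -0.4]
width: 0.0879
gripper_force: 0.0
```

Emit:
play_rows:
  travel:
    - [0.99, 0.102, 0.4]
    - [0.99, 0.102, 0.4]
    - [0.99, 0.102, 0.4]
    - [0.99, 0.102, 0.4]
    - [0.99, 0.102, 0.4]
    - [0.99, 0.102, 0.4]
    - [0.99, 0.102, 0.4]
    - [0.99, 0.102, 0.4]
  twist: [0, 0, 0, 0, 0, 0, 0, 0]

```text
t: 38.55
eef_pos: [0.4368, -0.1559, 0.1251]
ee_rot: [-3.141, -0.0, -1.571]
force: [0.3, 0.5, -0.0]
width: 0.0878
gripper_force: 0.0
```

Emit:
play_rows:
  travel:
    - [0.99, 0.102, 0]
    - [0.99, 0.102, 0]
    - [0.99, 0.102, 0]
    - [0, 0, 0]
    - [0, 0, 0]
  twist: [0, 0, 0, 0, 0]

```text
t: 39.17
eef_pos: [0.4292, -0.229, 0.1253]
ee_rot: [3.141, 0.0, -1.572]
force: [0.5, 1.1, 0.4]
width: 0.0877
gripper_force: 0.0
```

```bash
python3 - <<'E'
from h import *
plan((.4295,-.2283,.035),-np.pi/2)
E
```

```text
units x,y,z [-0.03 -0.01  3.61] twist -0.01 q6 0.08
```

Descend, grip softly to centre the cover, then regrip turned.

Emit:
play_rows:
  travel:
    - [0, 0, 1]
    - [0, 0, 1]
    - [0, 0, 1]
    - [0, 0, 0.4]
    - [0, 0, 0.2]
    - [0, 0, 0]
  twist: [0, 0, 0, 0, 0, 0]

```text
t: 39.92
eef_pos: [0.4299, -0.2286, 0.0357]
ee_rot: [-3.141, -0.0, -1.571]
force: [0.9, -1.0, 0.3]
width: 0.0877
gripper_force: 0.0
```

Emit:
play_rows:
  travel:
    - [0, 0, 0]
    - [0, 0, 0]
    - [0, 0, 0]
    - [0, 0, 0]
    - [0, 0, 0]
    - [0, 0, 0]
    - [0, 0, 0]
    - [0, 0, 0]
  twist: [0, 0, 0, 0, 0, 0, 0, 0]
  fingers: 0.1
  newtons: 6

```text
t: 40.92
eef_pos: [0.4296, -0.2287, 0.0353]
ee_rot: [3.142, 0.0, -1.571]
force: [-0.1, -1.5, 0.5]
width: 0.0253
gripper_force: 6.0
```

Emit:
play_rows:
  travel:
    - [0, 0, 0]
    - [0, 0, 0]
    - [0, 0, 0]
    - [0, 0, 0]
    - [0, 0, 0]
    - [0, 0, 0]
    - [0, 0, 0]
    - [0, 0, 0]
  twist: [0, 1, 1, 1, 1, 1, 1, 1]
  fingers: 0.55

```text
t: 41.92
eef_pos: [0.4297, -0.2287, 0.0354]
ee_rot: [-3.142, 0.0, -2.626]
force: [0.9, -0.3, 0.7]
width: 0.0479
gripper_force: 0.0
```

Emit:
play_rows:
  travel:
    - [0, 0, 0]
    - [0, 0, 0]
    - [0, 0, 0]
    - [0, 0, 0]
    - [0, 0, 0]
    - [0, 0, 0]
    - [0, 0, 0]
  twist: [1, 0, 0, 0, 0, 0, 0]
  fingers: 0.1
  newtons: 30

```text
t: 42.8
eef_pos: [0.4296, -0.2287, 0.0354]
ee_rot: [3.142, 0.0, -2.771]
force: [0.3, -0.1, -0.0]
width: 0.0251
gripper_force: 30.0
```

Emit:
play_rows:
  travel:
    - [0, 0, -0.5]
    - [0, 0, -0.8]
    - [0, 0, -0.8]
    - [0, 0, -0.9]
    - [0, 0, -1]
    - [0, 0, -1]
    - [0, 0, -1]
    - [0, 0, -1]
  twist: [0, -1, -1, -1, -1, -1, -1, -1]

```text
t: 43.8
eef_pos: [0.4292, -0.2286, 0.212]
ee_rot: [-3.141, 0.0, -1.716]
force: [0.7, 0.4, -1.4]
width: 0.0251
gripper_force: 30.0
```

Emit:
play_rows:
  travel:
    - [0, 0, -0.5]
    - [0, 0, 0]
  twist: [-1, 0]

```text
t: 44.05
eef_pos: [0.4299, -0.2287, 0.2244]
ee_rot: [-3.139, -0.0, -1.572]
force: [0.3, -0.2, -1.0]
width: 0.0251
gripper_force: 30.0
```

```bash
python3 - <<'E'
from h import *
plan((.4962,.4147,.21),-np.pi/2)
E
```

```text
units x,y,z [-25.74  -2.61   0.58] twist -0.01 q6 0.08
```

Emit:
play_rows:
  travel:
    - [-0.99, -0.1, 0]
    - [-0.99, -0.1, 0]
    - [-0.99, -0.1, 0]
    - [-0.99, -0.1, 0]
    - [-0.99, -0.1, 0]
    - [-0.99, -0.1, 0]
    - [-0.99, -0.1, 0]
    - [-0.99, -0.1, 0]
  twist: [0, 0, 0, 0, 0, 0, 0, 0]

```text
t: 45.05
eef_pos: [0.4491, -0.03, 0.2223]
ee_rot: [3.14, -0.0, -1.576]
force: [1.2, -0.7, -1.4]
width: 0.0249
gripper_force: 30.0
```

Emit:
play_rows:
  travel:
    - [-0.99, -0.1, 0]
    - [-0.99, -0.1, 0]
    - [-0.99, -0.1, 0]
    - [-0.99, -0.1, 0]
    - [-0.99, -0.1, 0]
    - [-0.99, -0.1, 0]
    - [-0.99, -0.1, 0]
    - [-0.99, -0.1, 0]
  twist: [0, 0, 0, 0, 0, 0, 0, 0]

```text
t: 46.05
eef_pos: [0.4694, 0.168, 0.2223]
ee_rot: [3.141, -0.001, -1.574]
force: [0.7, 1.3, -1.2]
width: 0.025
gripper_force: 30.0
```

Emit:
play_rows:
  travel:
    - [-0.99, -0.1, 0]
    - [-0.99, -0.1, 0]
    - [-0.99, -0.1, 0]
    - [-0.99, -0.1, 0]
    - [-0.99, -0.1, 0]
    - [-0.99, -0.1, 0]
    - [-0.99, -0.1, 0]
    - [-0.99, -0.1, 0]
  twist: [0, 0, 0, 0, 0, 0, 0, 0]

```text
t: 47.05
eef_pos: [0.4901, 0.3669, 0.2228]
ee_rot: [3.142, -0.0, -1.571]
force: [0.0, -0.1, -1.1]
width: 0.0248
gripper_force: 30.0
```

Emit:
play_rows:
  travel:
    - [-0.99, -0.1, 0]
    - [-0.99, -0.1, 0]
    - [0, 0, 0.5]
    - [0, 0, 1]
    - [0, 0, 1]
    - [0, 0, 1]
    - [0, 0, 0.8]
    - [0, 0, 0]
  twist: [0, 0, 0, 0, 0, 0, 0, 0]

```text
t: 48.05
eef_pos: [0.4941, 0.4135, 0.1133]
ee_rot: [3.139, -0.003, -1.572]
force: [-0.5, 0.4, -1.7]
width: 0.0256
gripper_force: 30.0
```

```bash
python3 - <<'E'
from h import *
plan((.4962,.4147,.067),-np.pi/2)
E
```

```text
units x,y,z [-0.05 -0.08  1.85] twist -0.01 q6 -1.0
```

Emit:
play_rows:
  travel:
    - [-0.03, -0.04, 0.6]
    - [0, 0, 0.5]
    - [0, 0, 0.2]
    - [0, 0, 0]
    - [0, 0, 0]
  twist: [0, 0, 0, 0, 0]

```text
t: 48.68
eef_pos: [0.4962, 0.4158, 0.0833]
ee_rot: [-3.141, 0.0, -1.571]
force: [0.1, 0.7, -1.9]
width: 0.0249
gripper_force: 30.0
```

```bash
python3 - <<'E'
from h import *
plan((.4962,.4147,.0675),-np.pi/2)
E
```

```text
units x,y,z [ 0.04 -0.    0.63] twist -0.0 q6 -1.0
```

Emit:
play_rows:
  travel:
    - [0.04, 0, 0.15]
    - [0, 0, 0.12]
    - [0, 0, 0.1]
    - [0, 0, 0]
  twist: [0, 0, 0, 0]

```text
t: 49.18
eef_pos: [0.4959, 0.4144, 0.0733]
ee_rot: [3.141, -0.0, -1.571]
force: [-0.2, 0.0, -1.6]
width: 0.0249
gripper_force: 30.0
```

Emit:
play_rows:
  travel:
    - [0, 0, 0.1]
    - [0, 0, 0.1]
    - [0, 0, 0.04]
    - [0, 0, 0]
  twist: [0, 0, 0, 0]

```text
t: 49.68
eef_pos: [0.496, 0.4145, 0.0676]
ee_rot: [-3.142, -0.0, -1.571]
force: [0.3, -0.7, -1.1]
width: 0.0248
gripper_force: 30.0
```

Emit:
play_rows:
  travel:
    - [0, 0, 0]
    - [0, 0, 0]
    - [0, 0, 0]
    - [0, 0, 0]
    - [0, 0, -0.8]
    - [0, 0, -1]
    - [0, 0, -1]
    - [0, 0, -1]
  twist: [0, 0, 0, 0, 0, 0, 0, 0]
  fingers: 0.9

```text
t: 50.68
eef_pos: [0.4959, 0.4145, 0.1634]
ee_rot: [3.142, -0.0, -1.571]
force: [0.5, -0.2, -0.2]
width: 0.0782
gripper_force: 0.0
```

Emit:
play_rows:
  travel:
    - [0, 0, -0.5]
    - [0, 0, 0]
    - [0, 0, 0]
    - [0, 0, 0]
  twist: [0, 0, 0, 0]

```text
t: 51.18
eef_pos: [0.4956, 0.4141, 0.1739]
ee_rot: [3.14, -0.001, -1.571]
force: [0.2, -0.7, -0.3]
width: 0.0788
gripper_force: 0.0
```

```bash
python3 - <<'E'
from h import *
f=imaging.grab_frame("side")
for n,g,z in(("cover_small",(.496,.4145),.032),("cover_large",(.563,-.184),.036)):
    for b in models.silhouettes(n,"side")[:2]: print(n,b["confidence"],b["extent"],fit(n,[(f,b["pixels"].astype(float))],list(g),z))
i=np.ascontiguousarray(f["pixels"][:,:,::-1])[110:330,150:350];cv2.imwrite("pics/s8.png",cv2.resize(i,None,fx=2.7,fy=2.7,interpolation=3))
E
```

```text
cover_small 0.61 [234.2, 281.3, 30.4, 24.2] (array([0.49458245, 0.41417327]), np.float64(0.04807653165072257))
cover_large 0.4 [252.8, 141.2, 9.3, 9.6] (array([ 0.53492683, -0.20408872]), np.float64(5.074926992073425))
```

View pics/s8.png

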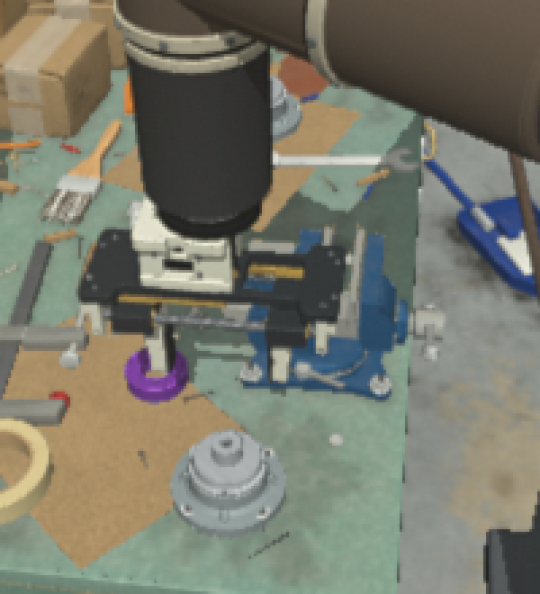

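The small cover lies flat and centred at (234,281). The arm is clear of everything, and the large cover, checked earlier, hasn't been touched since.

```bash
python3 -c "
from station import arm
print(arm.job_done())"
```

```text
the job is handed in; nothing more can be done
None
```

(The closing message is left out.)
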